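# Return a power bank to its sprung-flap charging dock

## Robot

A 6-joint arm with a two-finger parallel gripper is mounted at the origin on the work surface. World frame = base frame: x ahead of the robot, y to its left, z up, the work surface at z = 0. Lengths are in m, angles in rad, forces in N, time in s.
With the tool pointing down it reaches from about 0.375 to 0.75 m from the base axis. Payload 9 kg.
Tool frame: the origin (TCP) lies at the very end of the fingers, on their centre line; the grasp point (between the pads) lies arm.grasp_offset behind it (arm.grasp_offset is the distance from the TCP to the grasp point, in m); z points along the fingers, y is the direction in which the jaws open and shut (so a half turn about z gives the same grasp; the last joint's range is limited). The gripper opens to 85 mm and grips with 20 to 120 N. Pads are 22 mm wide; open, the fingers measure 114 mm over their backs; the gripper's body (76 mm by 85 mm) begins 54 mm behind the grasp point. The pads swing forward as they close: fully open they stand 13 mm farther back than shut.
Start: joints at [-0.218, 0.104, 0.097, 1.564, 0, 1.353], TCP at [0.6, 0, 0.231] pointing down, gripper open.
Joint ranges: [-2.99, 2.99], [-0.84, 1.86], [-1.1, 1.16], [-1.84, 2.11], [-1.51, 1.56], [-3.14, 3.14]. Speed limits (rad/s): [2.22, 2.22, 2.57, 3.14, 3.14, 3.14].

## Interface

Orientations are given as a unit quaternion [x, y, z, w].
In Python, from plant import sensors, cams, arm gives the robot as it stands. The module is installed in compiled form; this text tells all that it offers.
- The arm moves only by the tool move_arm, never from a script. Its argument "series" is a list of rows, each an object with "offset": the shift along the tool's x, y, z in m, a list of three; "turn": the turn about the tool's z in degrees; "grip": the opening, from -1 (shut) to 1 (fully open). A call has 1 to 12 rows; each row shifts and turns the commanded pose from where the row before left it, along the tool's axes as they then stand; what a row does not reach is not made up. A row lasts 1/8 s, in which the tool goes at most 62.5 mm and 10.7 degrees, less where a joint would pass 70% of its speed; a pose out of reach is approached as far as the arm can. A call is refused whole if a number of a shift passes 0.0625 or a number of a turn 10.7, either way. A call with a gripper value outside its range is refused whole. The fingers move at their own pace and stop on an object; the grip force is fixed at half the most. Time passes only in rows, so rows that do not move let the fingers close. It gives the time, the measured TCP pose, the force and the opening at its end, in the units of the state.
- sensors.read_state(): the state, without advancing time (a new reading comes with each control period).
- cams.grab_frame(name): name is "scene" or "side" or "wrist"; returns a dict with "pixels" (400x640x3 uint8, blue, green, red), "camera_matrix" (3x3 intrinsics, pixels), "origin" and "orientation" of the camera in the world. Camera axes: x right, y down, z forward; pixel columns grow to the right and rows downward; lengths in m; the calibration is good to about 2 mm. A picture is of the moment at which its call begins. There is no depth.
- arm.close_job(): hands the job in, once; it reports no verdict.
The state is a dict: "t": time; "joint_pos": joint angles; "joint_vel": joint speeds; "joint_torque": joint torques, N m; "position": TCP position; "orientation": TCP orientation; "force": force on the tool from outside, world axes, zero at the start; "moment": the same for the moment, N m; "gripper_width": opening from 0.0 (shut) to 1.0 (fully open).
Only numpy, scipy, OpenCV 4.12 (cv2) and the standard library are available. Lean on these libraries where they do the work, as an engineer would, in place of code of your own. Each camera call takes 0.05 s, during which the arm holds its last target. There are 200 camera calls.

## Task

Put the power bank back into the charging dock: with its lower end push the dock's sprung flap open and hold it open while you feel gently for the charging cradle, which is hidden under the flap up to 15 mm to either side of the middle along the dock's long direction. Press the power bank upright all the way down to the bottom of the cradle and take the hand out, so that the flap springs shut above it. Do not force it (a firm push by hand, 45 N, is already too much), and leave everything else on the console where it is.

Things in the scene. Friction and masses are not known exactly. Their poses are not given: they have to be found in the camera images.
- bank: aluminium power bank, a plain block 22 mm thick (its x), 62 mm wide (its y), 110 mm tall (its z), 0.15 to 0.31 kg, standing on its end on the console; origin at the centre of its underside. To be gripped across its 22 mm thickness near the top. It may go into the dock either way round (a half turn about z makes no difference).
- dock: fixed white charging dock, a box 100 (x) by 170 (y) by 165 mm (z); origin at the centre of its underside. In its top an opening, 50 mm along x by 108 mm along y, centred, closed by a sprung flap. Out of sight under the flap stands the charging cradle (see points rim and seat), in which the power bank stands with its x and y parallel to the dock's.
- mouth (a point): point level with the dock's top, 165 mm above the console, in the middle of the opening along y and 7 mm to the -x side of its middle: the power bank's way in goes straight down from here, but for the unknown shift of the cradle along the dock's y. Axes as the dock's.
- rim (a point): 50 mm straight below point mouth, at the height of the cradle's square-edged rim. The cradle's pocket is 30 mm along x by 65.5 mm along y; its centre is at this point in x, but along the dock's y anywhere up to 15 mm either side of it: not measured, it stays put, it has to be felt for. Off the pocket the power bank lands on the rim (30 mm wide at each y end).
- seat (a point): straight below point rim, at the height of the pocket's floor, 5 mm above the console: the power bank's underside rests here when home (but for the same unknown shift along y), its top then 50 mm below the dock's top.
- hinge (a point): middle of the flap's hinge line, on the opening's +x edge, at the dock's top. The smooth aluminium flap, 48 mm long, 104 mm along y, 3 mm thick, leans on the inserted power bank and may hold it by friction (a few N) till its top is pushed under the flap's edge, 45 mm down; closed fingertips fit in after it if the two fingers stand in line along the dock's y, the flap leaning on them.
- flap (a joint): angle of the dock's flap, swinging down into the dock about its +x edge: 0 shut (level), about 1.1 rad when it leans on the power bank, 1.45 fully down. A spring shuts it, with about 2 to 3 N at its free edge.
- candy_tray: round candy tray with domed cover, 170 mm across, 90 mm high; origin under its centre. Leave alone.
- tea_caddy: aluminium tea caddy, 78 mm across, 120 mm high; origin under its centre. Leave alone.
- pitcher: glass pitcher, 110 mm across plus handle, 190 mm high; origin under its centre. Leave alone.
- wood_tray: wooden tray 200 x 300 x 22 mm with the cups on it; origin under its centre. Leave alone.
- cup0: ceramic cup 72 mm across, 65 mm high, on the wooden tray; origin under its centre. Leave alone.
- cup1: another cup like cup0, on the wooden tray; origin under its centre. Leave alone.
- glasses_case: black glasses case lying flat, 55 x 140 x 32 mm; origin under its centre. Leave alone.
- bike_key: motorbike key with black fob lying flat, about 30 x 87 x 11 mm; origin under the fob. Leave alone.
Mind the look-alikes: they are no part of the job. What is shaped like the dock but purple or turquoise is not meant.

How it is judged:
On the way:
1. the flap is held open by the power bank, whose lower end is past it (value of joint flap above 0.6 rad and z of bank in the frame of dock below 0.135 m and horizontal distance between bank and mouth below 0.025 m), for 0.2 s.
At the end, for the whole second after the job is handed in: The power bank stands upright (within 0.12 rad), at rest, at the bottom of the cradle (underside under 11 mm above the dock's), within 20 mm of the mouth site horizontally and 6 mm along the dock's x; the flap is shut (under 0.1 rad) (z of bank in the frame of dock below 0.011 m and x of bank in the frame of dock between -0.013 and -0.001 m and horizontal distance between bank and mouth below 0.02 m and angle between bank's own z axis and vertical below 0.12 rad and value of joint flap below 0.1 rad and linear speed of bank below 0.02 m/s); the robot touches nothing.
It fails at once if the power bank pressed against the dock, flap or cradle with more than 45 N (contact force between bank and dock above 45 N).
It fails at once if the robot pressed against the dock with more than 45 N (contact force between any of the fingers, the arm and dock above 45 N).
It fails at once if a bystander moved more than 30 mm (distance of any of candy_tray, tea_caddy, pitcher, wood_tray, cup0, cup1, glasses_case, bike_key from where it was at the start of the episode above 0.03 m).
It fails at once if a cup, the pitcher or the caddy tipped over (angle between any of cup0, cup1, pitcher, tea_caddy's own z axis and vertical above 0.5 rad).
It also fails if it takes over 58 s, if anything falls off the work surface, if the arm or the gripper's body presses on something with over 40 N, if the wrist force passes 120 N, or if a joint passes its speed limit or range.

## Working session

There is one attempt and no reset: what is moved stays moved. The work goes in short steps, Python scripts to look and compute and a tool call to move; the robot and the scene stay as the last step left them, time stands still between calls to the robot, and variables do not carry over. Pictures are saved under pics/ and viewed, about 8 in all and at most 12, crops included, and the job is handed in when it is done.

Besides the shell and the picture viewer there is one more tool, called after ">>>" as a command line: name --argument value ..., lists and objects as JSON in quotes. move_arm: Moves the arm, as the interface text tells. Its arguments: {"type":"object","properties":{"series":{"type":"array","items":{"type":"object","properties":{"offset":{"type":"array","items":{"type":"number"}},"turn":{"type":"number"},"grip":{"type":"number"}}}}},"required":["series"]}

```bash
mkdir -p pics; cat > h.py <<'E'
import numpy as np, cv2
from scipy.spatial.transform import Rotation as R
from plant import sensors, cams, arm
def grab(n,save=None):
    f=cams.grab_frame(n)
    if save: cv2.imwrite('pics/'+save,f['pixels'])
    return f
def ray(f,u,v):
    K=np.array(f['camera_matrix']); d=np.linalg.solve(K,[u,v,1.0])
    return np.array(f['origin']),R.from_quat(f['orientation']).apply(d)
def onplane(f,u,v,z):
    o,d=ray(f,u,v); return o+d*(z-o[2])/d[2]
def proj(f,p):
    K=np.array(f['camera_matrix']); c=R.from_quat(f['orientation']).inv().apply(np.array(p)-f['origin']); q=K@c; return q[:2]/q[2]
E
python3 - <<'E'
from h import *
s=sensors.read_state();print(s)
for n in('scene','side','wrist'):
    f=grab(n,n+'0.png');print(n,f['origin'],f['orientation'],f['camera_matrix'])
    np.save('pics/'+n+'0.npy',f,allow_pickle=True)
print(arm.grasp_offset)
E
```

```text
{'t': 0.0, 'joint_pos': array([-2.17719967e-01,  1.04719863e-01,  9.64788495e-02,  1.56392451e+00,
       -3.68601691e-06,  1.35314513e+00]), 'joint_vel': array([-2.93590497e-05, -1.06854218e-03, -1.47371374e-03,  6.16557710e-04,
        1.53199140e-03,  5.75771016e-04]), 'joint_torque': array([ 7.03431251e-04, -5.56934094e+01,  5.03644359e+01,  1.70058967e-02,
       -2.22691165e-04, -8.28643181e-07]), 'position': array([5.99658956e-01, 7.18574374e-05, 2.30515573e-01]), 'orientation': array([ 7.07130927e-01,  7.07082303e-01, -3.69666891e-04, -5.76218334e-04]), 'force': array([ 0.13168903,  0.47818757, -0.00647964]), 'moment': array([ 0.01813178,  0.00089624, -0.00974227]), 'gripper_width': 0.9969339067105225}
scene [1.32966446 0.36317524 1.49569145] [ 0.47673382  0.83142603 -0.24459435 -0.14706879] [[472.67635244   0.         322.03940727]
 [  0.         472.67635244 199.58501839]
 [  0.           0.           1.        ]]
side [0.58995349 0.32831926 1.38441213] [ 0.0416864   0.98641944 -0.1584512  -0.0114953 ] [[478.36143383   0.         323.45607528]
 [  0.         478.36143383 199.23950426]
 [  0.           0.           1.        ]]
wrist [0.60135677 0.07767181 0.37211637] [ 9.88090463e-01 -7.48047458e-05 -6.96623706e-04  1.53872498e-01] [[293.5985895    0.         329.13435554]
 [  0.         293.5985895  199.50744596]
 [  0.           0.           1.        ]]
0.0187
```

View pics/scene0.png

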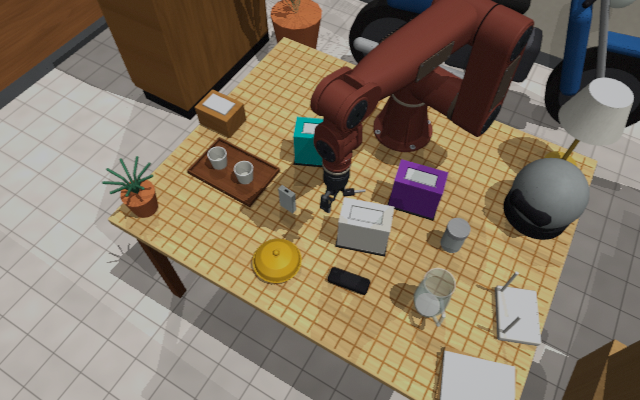

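View pics/side0.png

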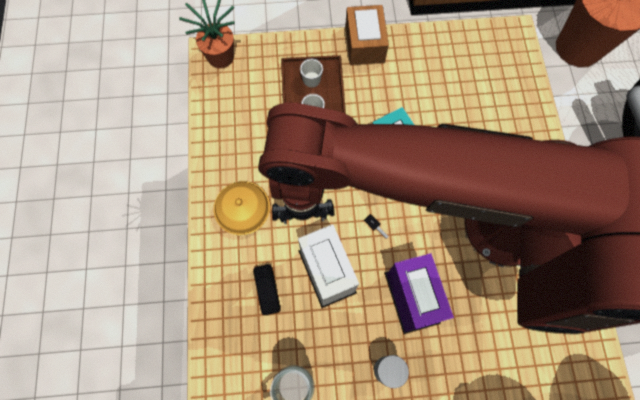

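```bash
python3 - <<'E'
from h import *
a=cv2.imread('pics/side0.png')[215:315,280:380]; b=cv2.imread('pics/scene0.png')[170:230,250:350]
w=cv2.imread('pics/wrist0.png')
a=cv2.resize(a,(400,400),interpolation=2); b=cv2.resize(b,(400,240),interpolation=2)
m=np.zeros((600,800,3),np.uint8); m[:400,:400]=a; m[:240,400:]=b; m[250:500,400:]=cv2.resize(w,(400,250)); cv2.imwrite('pics/m1.png',m)
# white dock top in the side view
f=np.load('pics/side0.npy',allow_pickle=True).item(); g=f['pixels']; h=cv2.cvtColor(g,cv2.COLOR_BGR2HSV)
M=((h[...,1]<40)&(h[...,2]>150)).astype(np.uint8); M[:,:290]=0;M[:,370:]=0;M[:215]=0;M[315:]=0
c=max(cv2.findContours(M,0,2)[0],key=cv2.contourArea)
r=cv2.minAreaRect(c);print(r)
P=[onplane(f,*p,.165)for p in cv2.boxPoints(r)];print(np.round(P,4))
print([np.linalg.norm(P[i]-P[(i+1)%4])for i in range(4)])
E
```

```text
((327.77294921875, 261.32684326171875), (66.38048553466797, 39.495330810546875), 67.06790161132812)
[[ 0.6229  0.0298  0.165 ]
 [ 0.5244 -0.0038  0.165 ]
 [ 0.4737  0.1618  0.165 ]
 [ 0.569   0.1923  0.165 ]]
[np.float64(0.10411475700518545), np.float64(0.1730917567531153), np.float64(0.10001707127174912), np.float64(0.17116978583583575)]
```

View pics/m1.png

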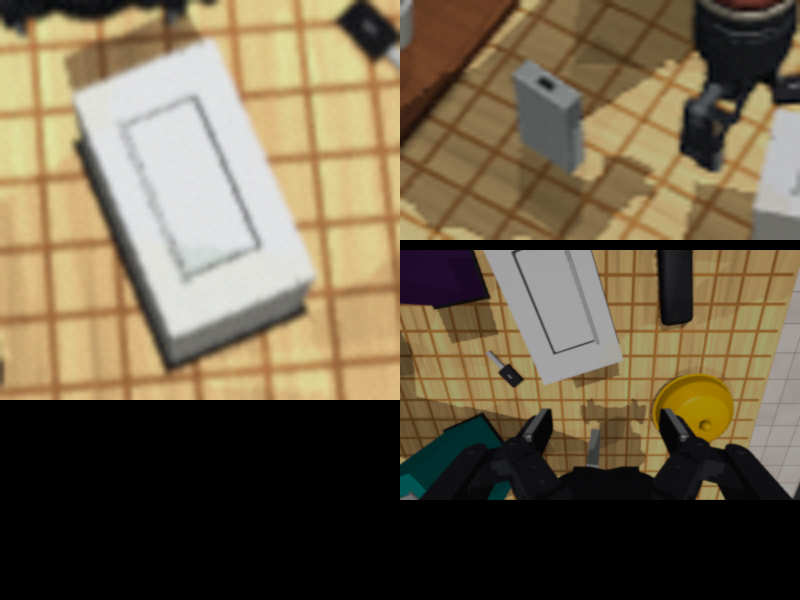

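```bash
python3 - <<'E'
from h import *
f=np.load('pics/scene0.npy',allow_pickle=True).item()
px=np.array([(535,61),(581,97),(566,108),(514,73)],float); px[:,0]=250+(px[:,0]-400)/4; px[:,1]=170+px[:,1]/4
P=np.array([onplane(f,*p,.110)for p in px]);print(P.round(4),P.mean(0))
for i in range(4):
  d=P[(i+1)%4]-P[i];print(np.linalg.norm(d),np.degrees(np.arctan2(d[1],d[0])))
d=np.load('pics/side0.npy',allow_pickle=True).item()
print('key',onplane(d,375,223,0))
E
```

```text
[[ 0.5554 -0.2263  0.11  ]
 [ 0.5674 -0.1706  0.11  ]
 [ 0.584  -0.1758  0.11  ]
 [ 0.5759 -0.2354  0.11  ]] [ 0.57066912 -0.202013    0.11      ]
0.0570195426462036 77.9033721034143
0.017353375869728894 -17.3766654855373
0.06013770707237397 -97.72386031267347
0.02233132088567984 156.17317887938128
key [ 3.89871643e-01 -3.84094447e-02 -2.22044605e-16]
```

>>> move_arm --series '[{"offset": [-0.05, -0.006, -0.004], "turn": 0, "grip": 1}, {"offset": [-0.05, -0.006, -0.004], "turn": 0, "grip": 1}, {"offset": [-0.05, -0.006, -0.004], "turn": 0, "grip": 1}, {"offset": [-0.05, -0.006, -0.004], "turn": 0, "grip": 1}, {"offset": [-0.04, -0.006, -0.004], "turn": 0, "grip": 1}, {"offset": [0, 0, 0], "turn": 0, "grip": 1}, {"offset": [0, 0, 0], "turn": 0, "grip": 1}]'

```text
t: 1.02
position: [0.57, -0.2395, 0.251]
orientation: [0.707, 0.707, 0.0, -0.0]
force: [-0.5, 0.2, -0.7]
gripper_width: 0.997
```

```bash
python3 - <<'E'
from h import *
s=sensors.read_state();print(s['position'])
m=np.zeros((400,800,3),np.uint8)
for n in('side','wrist'):
    f=grab(n,n+'1.png');np.save('pics/'+n+'1.npy',f,allow_pickle=True)
    if n=='wrist': m[:,160:]=f['pixels']
    else: m[:160,:160]=cv2.resize(f['pixels'][200:320,280:400],(160,160))
cv2.imwrite('pics/m2.png',m)
E
```

```text
[ 0.56996801 -0.23948964  0.25098906]
```

View pics/m2.png

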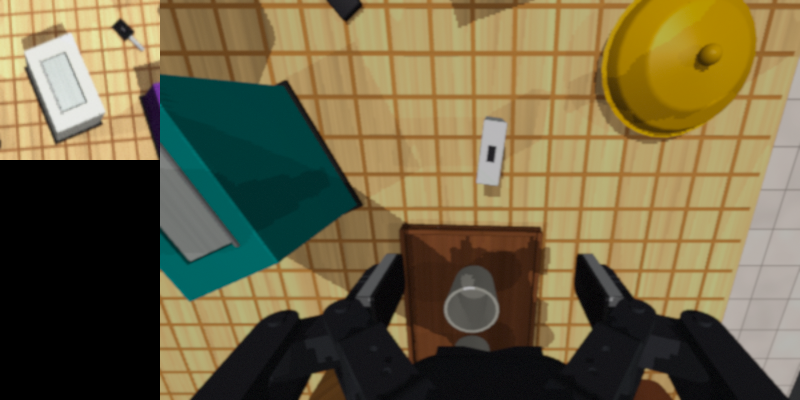

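```bash
python3 - <<'E'
from h import *
f=np.load('pics/wrist1.npy',allow_pickle=True).item(); g=f['pixels']; h=cv2.cvtColor(g,cv2.COLOR_BGR2HSV)
M=((h[...,1]<40)&(h[...,2]>120)).astype(np.uint8); M[:,:300]=0;M[:,360:]=0;M[:105]=0;M[195:]=0
M=cv2.morphologyEx(M,3,np.ones((9,9),np.uint8))
c=max(cv2.findContours(M,0,2)[0],key=cv2.contourArea)
r=cv2.minAreaRect(c);print(r)
P=np.array([onplane(f,*p,.11)for p in cv2.boxPoints(r)]);print(P.round(4),P.mean(0))
for i in range(4):
  d=P[(i+1)%4]-P[i];print(np.linalg.norm(d),np.degrees(np.arctan2(d[1],d[0])))
# dock in unobstructed side view
f=np.load('pics/side1.npy',allow_pickle=True).item(); g=f['pixels']; h=cv2.cvtColor(g,cv2.COLOR_BGR2HSV)
M=((h[...,1]<40)&(h[...,2]>175)).astype(np.uint8); M[:,:290]=0;M[:,370:]=0;M[:215]=0;M[315:]=0
c=max(cv2.findContours(M,0,2)[0],key=cv2.contourArea)
r=cv2.minAreaRect(c);print(r)
P=np.array([onplane(f,*p,.165)for p in cv2.boxPoints(r)]);print(P.round(4),P.mean(0))
for i in range(4):
  d=P[(i+1)%4]-P[i];print(np.linalg.norm(d),np.degrees(np.arctan2(d[1],d[0])))
E
```

```text
((331.24615478515625, 152.03077697753906), (23.070459365844727, 64.99420166015625), 7.125016689300537)
[[ 0.5582 -0.2343  0.11  ]
 [ 0.5665 -0.1725  0.11  ]
 [ 0.5878 -0.1751  0.11  ]
 [ 0.581  -0.2372  0.11  ]] [ 0.57339257 -0.20475118  0.11      ]
0.06230337949729313 82.32815070498985
0.02145858161741497 -6.857759727153439
0.06248852865872257 -96.31375191684515
0.022937870278535732 172.67108354701963
((328.0029602050781, 261.2071228027344), (66.23078155517578, 39.384620666503906), 67.38013458251953)
[[ 0.6217  0.0292  0.165 ]
 [ 0.5233 -0.0037  0.165 ]
 [ 0.4737  0.1618  0.165 ]
 [ 0.5688  0.1917  0.165 ]] [0.54687903 0.09475101 0.165     ]
0.10383363331882832 -161.51515761734197
0.17271448820324933 106.68250230629897
0.09974579725369118 17.44459216161764
0.17082333898172872 -71.96054183042042
```

>>> move_arm --series '[{"offset": [0.0347, 0.0033, 0], "turn": 7, "grip": 1}, {"offset": [0, 0, 0.05], "turn": 0, "grip": 1}, {"offset": [0, 0, 0.05], "turn": 0, "grip": 1}, {"offset": [0, 0, 0.04], "turn": 0, "grip": 1}, {"offset": [0, 0, 0.023], "turn": 0, "grip": 1}, {"offset": [0, 0, 0], "turn": 0, "grip": 1}, {"offset": [0, 0, 0], "turn": 0, "grip": -1}, {"offset": [0, 0, 0], "turn": 0, "grip": -1}, {"offset": [0, 0, 0], "turn": 0, "grip": -1}, {"offset": [0, 0, 0], "turn": 0, "grip": -1}, {"offset": [0, 0, 0], "turn": 0, "grip": -1}, {"offset": [0, 0, 0], "turn": 0, "grip": -1}]'

```text
t: 2.62
position: [0.5737, -0.2056, 0.0892]
orientation: [0.749, 0.663, 0.0, 0.001]
force: [-0.9, -0.0, 6.2]
gripper_width: 0.244
```

>>> move_arm --series '[{"offset": [0, 0, -0.03], "turn": 0, "grip": -1}, {"offset": [0, 0, -0.05], "turn": -8.3, "grip": -1}, {"offset": [0, 0, -0.06], "turn": -8.3, "grip": -1}, {"offset": [0, 0, -0.06], "turn": -8.1, "grip": -1}, {"offset": [0.045, 0.011, -0.015], "turn": 0, "grip": -1}, {"offset": [0.045, 0.011, 0], "turn": 0, "grip": -1}, {"offset": [0.045, 0.011, 0], "turn": 0, "grip": -1}, {"offset": [0.045, 0.01, 0], "turn": 0, "grip": -1}, {"offset": [0, 0, 0], "turn": 0, "grip": -1}, {"offset": [0, 0, 0], "turn": 0, "grip": -1}]'

```text
t: 3.88
position: [0.5596, -0.0209, 0.303]
orientation: [0.59, 0.808, -0.0, -0.0]
force: [0.4, -0.4, -2.3]
gripper_width: 0.244
```

```bash
python3 - <<'E'
from h import *
s=sensors.read_state();print(s['position'],R.from_quat(s['orientation']).as_matrix().round(3),s['force'],s['moment'])
f=grab('wrist','wrist2.png');np.save('pics/wrist2.npy',f,allow_pickle=True)
f=grab('scene','scene2.png');np.save('pics/scene2.npy',f,allow_pickle=True)
m=np.zeros((400,800,3),np.uint8);m[:,160:]=cv2.imread('pics/wrist2.png')
m[:160,:160]=cv2.resize(f['pixels'][160:260,300:400],(160,160));cv2.imwrite('pics/m3.png',m)
E
```

```text
[ 0.559568   -0.02090796  0.30304034] [[-0.304  0.953 -0.   ]
 [ 0.953  0.304 -0.   ]
 [-0.    -0.    -1.   ]] [ 0.41119054 -0.38320735 -2.34303017] [ 0.00956484 -0.0842521  -0.01734691]
```

View pics/m3.png

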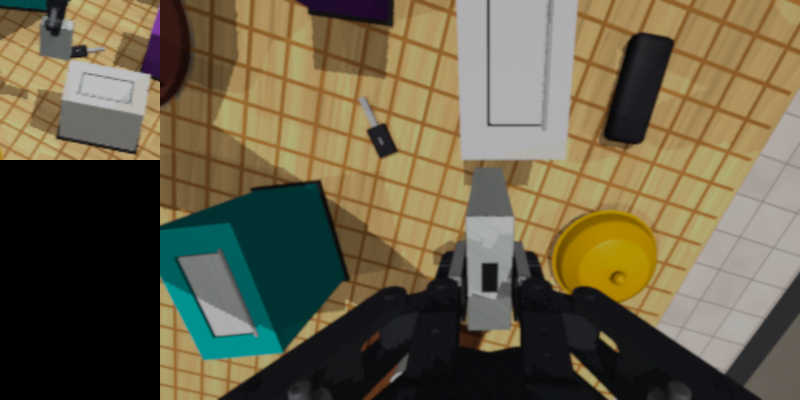

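```bash
python3 - <<'E'
from h import *
f=np.load('pics/wrist2.npy',allow_pickle=True).item(); g=f['pixels']; h=cv2.cvtColor(g,cv2.COLOR_BGR2HSV)
M=((h[...,1]<40)&(h[...,2]>150)).astype(np.uint8)
L=[];Rr=[]
for v in range(10,150,5):
    u=np.where(M[v,280:430])[0]+280; L.append(onplane(f,u.min()-.5,v,.165));Rr.append(onplane(f,u.max()+.5,v,.165))
B=[onplane(f,u,np.where(M[:175,u])[0].max()+.5,.165) for u in range(310,400,5)]
def fit(P):
    P=np.array(P)[:,:2];vx,vy,x,y=cv2.fitLine(P.astype(np.float32),cv2.DIST_HUBER,0,.01,.01).ravel();a=np.degrees(np.arctan2(vy,vx));return a,np.array([x,y])
l,r,b=fit(L),fit(Rr),fit(B);print(l,r,b)
a=np.radians(np.mean([l[0]%180-90,r[0]%180-90]));ex=np.array([np.cos(a),np.sin(a)]);ey=np.array([-ex[1],ex[0]])
xl,xr,yb=l[1]@ex,r[1]@ex,b[1]@ey;print('yaw',np.degrees(a),'width',xr-xl)
c=ex*(xl+xr)/2+ey*(yb+.085);print('centre',c,'mouth',c-.007*ex)
for v in(60,80,100):
    row=g[v,300:415].astype(int).sum(1);print(v,[(u+300,row[u]) for u in range(15,100) if row[u]<row[max(0,u-6):u+7].max()-60])
# opening end and positions in the dock frame
for u in(345,360):
    col=g[100:160,u].astype(int).sum(1);print(u,100+col[:45].argmin())
for p in((328,80),(385,80),(345,125)):
    q=onplane(f,*p,.165)[:2]-c;print(p,q@ex,q@ey)
# held bank top in wrist frame, z of top=.303+.022
for p in((309,217),(352,217),(308,329),(349,329)):
    q=onplane(f,*p,.325)[:2]-np.array([.5596,-.0209]);print(p,q@ex,q@ey)
s=cv2.imread('pics/side1.png')
f=np.load('pics/side1.npy',allow_pickle=True).item(); print(proj(f,[*c,.165]))
E
```

```text
(np.float32(-72.25839), array([0.50467813, 0.06613474], dtype=float32)) (np.float32(-72.36945), array([0.599469  , 0.09638499], dtype=float32)) (np.float32(17.705606), array([0.56299174, 0.00969498], dtype=float32))
yaw 17.686075 width 0.099500716
centre [0.5479721  0.09412243] mouth [0.5413029  0.09199582]
60 [(326, np.int64(451)), (327, np.int64(333)), (328, np.int64(256)), (329, np.int64(351)), (330, np.int64(459)), (385, np.int64(458)), (386, np.int64(422)), (387, np.int64(429)), (388, np.int64(447)), (389, np.int64(449))]
80 [(326, np.int64(451)), (327, np.int64(334)), (328, np.int64(252)), (329, np.int64(351)), (330, np.int64(459)), (384, np.int64(449)), (385, np.int64(422)), (386, np.int64(428)), (387, np.int64(444)), (388, np.int64(449))]
100 [(326, np.int64(452)), (327, np.int64(334)), (328, np.int64(257)), (329, np.int64(352)), (330, np.int64(462)), (382, np.int64(462)), (383, np.int64(430)), (384, np.int64(416)), (385, np.int64(431)), (386, np.int64(444)), (387, np.int64(458))]
345 125
360 125
(328, 80) -0.023724702320434072 -0.01427013448936655
(385, 80) 0.026683371805316682 -0.014258493097776069
(345, 125) -0.008043976150117706 -0.052913046680637364
(309, 217) -0.007540173076456806 0.031014572462275763
(352, 217) 0.011192407161593441 0.031022665502112655
(308, 329) -0.009266696958611173 -0.028615360903139528
(349, 329) 0.011129352112413064 -0.028602138425313502
[327.40203754 260.3501193 ]
```

>>> move_arm --series '[{"offset": [0.04, 0.006, 0], "turn": 0, "grip": -1}, {"offset": [0.04, 0.006, 0], "turn": 0, "grip": -1}, {"offset": [0.0335, 0.0036, 0], "turn": 0, "grip": -1}, {"offset": [0, 0, 0], "turn": 0, "grip": -1}, {"offset": [0, 0, 0.03], "turn": 0, "grip": -1}, {"offset": [0, 0, 0.012], "turn": 0, "grip": -1}, {"offset": [0, 0, 0.01], "turn": 0, "grip": -1}, {"offset": [0, 0, 0.01], "turn": 0, "grip": -1}, {"offset": [0, 0, 0.01], "turn": 0, "grip": -1}, {"offset": [0, 0, 0], "turn": 0, "grip": -1}]'

```text
t: 5.22
position: [0.5392, 0.092, 0.2305]
orientation: [0.59, 0.807, -0.001, -0.001]
force: [-3.4, -1.6, -0.2]
gripper_width: 0.242
```

```bash
cat > st.py <<'E'
from h import *
s=sensors.read_state();a=np.radians(17.7);ex=np.array([np.cos(a),np.sin(a),0]);ey=np.array([-np.sin(a),np.cos(a),0])
d=s['position']-[.5410,.0924,0]
print('t',round(s['t'],2),'rel x,y mm',(d@ex*1e3).round(1),(d@ey*1e3).round(1),'z',s['position'][2].round(4),'F x,y,z',[round(float(s['force']@e),1) for e in(ex,ey,[0,0,1])],'M x,y',[round(float(s['moment']@e),2) for e in(ex,ey)],'w',round(s['gripper_width'],3))
E
python3 st.py
```

```text
t 5.22 rel x,y mm -1.8 0.1 z 0.2305 F x,y,z [-3.8, -0.5, -0.2] M x,y [-0.11, 1.02] w 0.242
```

>>> move_arm --series '[{"offset": [0, 0.001, 0.008], "turn": 0, "grip": -1}, {"offset": [0, 0, 0.008], "turn": 0, "grip": -1}, {"offset": [0, 0, 0.006], "turn": 0, "grip": -1}, {"offset": [0, 0, 0], "turn": 0, "grip": -1}, {"offset": [0, 0, 0], "turn": 0, "grip": -1}]'

```text
t: 5.85
position: [0.5403, 0.0925, 0.2088]
orientation: [0.59, 0.808, -0.0, -0.001]
force: [-4.0, -0.5, -3.1]
gripper_width: 0.246
```

```bash
python3 st.py
```

```text
t 5.85 rel x,y mm -0.7 0.3 z 0.2088 F x,y,z [-4.0, 0.8, -3.1] M x,y [0.09, 1.22] w 0.246
```

>>> move_arm --series '[{"offset": [0, 0, 0.0015], "turn": 0, "grip": -1}, {"offset": [0, 0, 0.0015], "turn": 0, "grip": -1}, {"offset": [0, 0, 0], "turn": 0, "grip": -1}]'

```text
t: 6.22
position: [0.541, 0.0924, 0.2064]
orientation: [0.59, 0.807, 0.0, 0.0]
force: [-3.3, -1.4, -1.6]
gripper_width: 0.244
```

```bash
python3 st.py
```

```text
t 6.22 rel x,y mm 0.0 -0.0 z 0.2064 F x,y,z [-3.5, -0.4, -1.6] M x,y [-0.03, 0.95] w 0.244
```

>>> move_arm --series '[{"offset": [0, 0, 0.0015], "turn": 0, "grip": -1}, {"offset": [0, 0, 0], "turn": 0, "grip": -1}]'

```text
t: 6.48
position: [0.5409, 0.0924, 0.2048]
orientation: [0.59, 0.807, -0.0, 0.0]
force: [-3.0, -1.0, -1.5]
gripper_width: 0.241
```

```bash
python3 st.py
```

```text
t 6.47 rel x,y mm -0.1 0.0 z 0.2048 F x,y,z [-3.1, -0.0, -1.5] M x,y [-0.04, 0.88] w 0.241
```

>>> move_arm --series '[{"offset": [0, 0, 0.001], "turn": 0, "grip": -1}, {"offset": [0, 0, 0], "turn": 0, "grip": -1}]'

```text
t: 6.72
position: [0.5409, 0.0925, 0.2037]
orientation: [0.59, 0.807, 0.0, 0.0]
force: [-3.2, -1.1, -1.3]
gripper_width: 0.244
```

```bash
python3 st.py
```

```text
t 6.72 rel x,y mm -0.1 0.1 z 0.2037 F x,y,z [-3.4, -0.1, -1.3] M x,y [-0.01, 0.9] w 0.244
```

>>> move_arm --series '[{"offset": [0, 0, 0.001], "turn": 0, "grip": -1}, {"offset": [0, 0, 0], "turn": 0, "grip": -1}]'

```text
t: 6.98
position: [0.5408, 0.0924, 0.2027]
orientation: [0.59, 0.807, -0.0, -0.0]
force: [-2.3, -1.4, -1.5]
gripper_width: 0.246
```

```bash
python3 st.py
```

```text
t 6.97 rel x,y mm -0.2 0.1 z 0.2027 F x,y,z [-2.6, -0.6, -1.5] M x,y [0.0, 0.83] w 0.246
```

>>> move_arm --series '[{"offset": [0, 0, 0.001], "turn": 0, "grip": -1}, {"offset": [0, 0, 0], "turn": 0, "grip": -1}]'

```text
t: 7.22
position: [0.5408, 0.0924, 0.2017]
orientation: [0.59, 0.807, -0.0, -0.0]
force: [-2.9, -1.0, -0.6]
gripper_width: 0.244
```

```bash
python3 st.py
```

```text
t 7.22 rel x,y mm -0.2 0.1 z 0.2017 F x,y,z [-3.1, -0.0, -0.6] M x,y [0.02, 0.88] w 0.244
```

>>> move_arm --series '[{"offset": [0, 0, 0.001], "turn": 0, "grip": -1}, {"offset": [0, 0, 0], "turn": 0, "grip": -1}]'

```text
t: 7.48
position: [0.5408, 0.0924, 0.2007]
orientation: [0.59, 0.807, -0.0, 0.0]
force: [-3.0, -0.8, -0.9]
gripper_width: 0.244
```

```bash
python3 st.py
```

```text
t 7.47 rel x,y mm -0.1 0.1 z 0.2007 F x,y,z [-3.1, 0.2, -0.9] M x,y [0.05, 0.87] w 0.244
```

>>> move_arm --series '[{"offset": [0, 0, 0.0015], "turn": 0, "grip": -1}, {"offset": [0, 0, 0], "turn": 0, "grip": -1}]'

```text
t: 7.72
position: [0.5408, 0.0924, 0.1991]
orientation: [0.59, 0.807, -0.0, -0.0]
force: [-2.8, -1.3, -0.9]
gripper_width: 0.243
```

```bash
python3 st.py
```

```text
t 7.72 rel x,y mm -0.2 0.1 z 0.1991 F x,y,z [-3.1, -0.4, -0.9] M x,y [0.03, 0.88] w 0.243
```

>>> move_arm --series '[{"offset": [0, 0, 0.0015], "turn": 0, "grip": -1}, {"offset": [0, 0, 0], "turn": 0, "grip": -1}]'

```text
t: 7.98
position: [0.5408, 0.0924, 0.1976]
orientation: [0.59, 0.807, -0.0, -0.0]
force: [-3.3, 0.0, -0.9]
gripper_width: 0.247
```

```bash
python3 st.py; python3 - <<'E'
from h import *
f=grab('wrist','wrist3.png');np.save('pics/wrist3.npy',f,allow_pickle=True)
f=grab('scene','scene3.png')
m=np.zeros((400,800,3),np.uint8);m[:,160:]=cv2.imread('pics/wrist3.png')
m[:160,:160]=cv2.resize(f['pixels'][170:250,320:400],(160,160));cv2.imwrite('pics/m4.png',m)
E
```

```text
t 7.97 rel x,y mm -0.2 0.1 z 0.1976 F x,y,z [-3.1, 1.0, -0.9] M x,y [0.05, 0.85] w 0.247
```

View pics/m4.png

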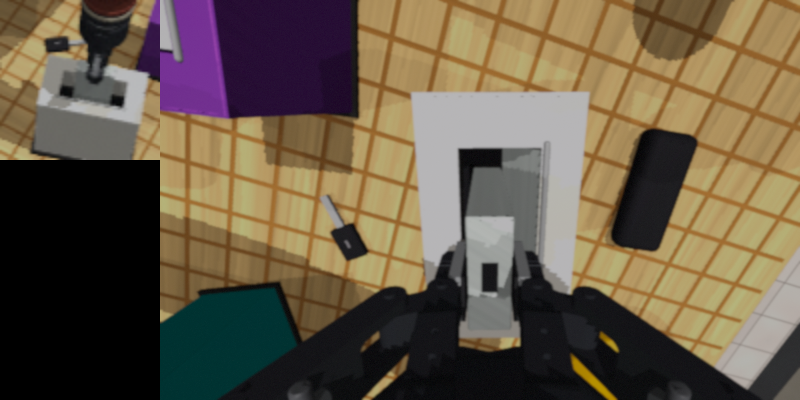

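>>> move_arm --series '[{"offset": [0, 0, 0.002], "turn": 0, "grip": -1}, {"offset": [0, 0, 0.002], "turn": 0, "grip": -1}, {"offset": [0, 0, 0], "turn": 0, "grip": -1}]'

```text
t: 8.45
position: [0.5407, 0.0924, 0.1935]
orientation: [0.59, 0.807, -0.0, -0.0]
force: [-3.6, -0.8, -2.0]
gripper_width: 0.24
```

```bash
python3 st.py
```

```text
t 8.45 rel x,y mm -0.2 0.1 z 0.1935 F x,y,z [-3.7, 0.3, -2.0] M x,y [0.06, 0.92] w 0.24
```

>>> move_arm --series '[{"offset": [0, 0, 0.002], "turn": 0, "grip": -1}, {"offset": [0, 0, 0.002], "turn": 0, "grip": -1}, {"offset": [0, 0, 0], "turn": 0, "grip": -1}]'

```text
t: 8.82
position: [0.5407, 0.0924, 0.1895]
orientation: [0.59, 0.807, -0.0, -0.0]
force: [-3.9, -0.9, -2.2]
gripper_width: 0.246
```

```bash
python3 st.py
```

```text
t 8.82 rel x,y mm -0.2 0.1 z 0.1895 F x,y,z [-4.0, 0.4, -2.2] M x,y [0.12, 0.91] w 0.246
```

>>> move_arm --series '[{"offset": [0, 0, 0.002], "turn": 0, "grip": -1}, {"offset": [0, 0, 0.002], "turn": 0, "grip": -1}, {"offset": [0, 0, 0.002], "turn": 0, "grip": -1}, {"offset": [0, 0, 0], "turn": 0, "grip": -1}]'

```text
t: 9.32
position: [0.5407, 0.0924, 0.1835]
orientation: [0.59, 0.807, -0.0, -0.0]
force: [-2.0, 0.7, -2.1]
gripper_width: 0.244
```

```bash
python3 st.py
```

```text
t 9.32 rel x,y mm -0.3 0.1 z 0.1835 F x,y,z [-1.7, 1.3, -2.1] M x,y [0.11, 0.97] w 0.244
```

>>> move_arm --series '[{"offset": [0, 0, 0.002], "turn": 0, "grip": -1}, {"offset": [0, 0, 0.002], "turn": 0, "grip": -1}, {"offset": [0, 0, 0.002], "turn": 0, "grip": -1}, {"offset": [0, 0, 0], "turn": 0, "grip": -1}]'

```text
t: 9.82
position: [0.5407, 0.0924, 0.1775]
orientation: [0.59, 0.807, -0.0, -0.0]
force: [-3.4, -0.5, -1.8]
gripper_width: 0.242
```

```bash
python3 st.py
```

```text
t 9.82 rel x,y mm -0.3 0.1 z 0.1775 F x,y,z [-3.4, 0.5, -1.8] M x,y [0.07, 0.89] w 0.242
```

>>> move_arm --series '[{"offset": [0, 0, 0.0015], "turn": 0, "grip": -1}, {"offset": [0, 0, 0.0015], "turn": 0, "grip": -1}, {"offset": [0, 0, 0], "turn": 0, "grip": -1}, {"offset": [0, 0, 0], "turn": 0, "grip": -0.2}, {"offset": [0, 0, 0], "turn": 0, "grip": 0.4}, {"offset": [0, 0, 0], "turn": 0, "grip": 0.4}, {"offset": [0, 0, 0], "turn": 0, "grip": 0.4}]'

```text
t: 10.7
position: [0.5411, 0.0924, 0.175]
orientation: [0.59, 0.807, 0.0, 0.0]
force: [-0.7, -1.2, 0.4]
gripper_width: 0.698
```

```bash
python3 st.py;python3 - <<'E'
from h import *
print(sensors.read_state()['joint_pos'])
f=grab('wrist','wrist4.png');np.save('pics/wrist4.npy',f,allow_pickle=True)
f=grab('scene','scene4.png')
m=np.zeros((400,800,3),np.uint8);m[:,160:]=cv2.imread('pics/wrist4.png')
m[:160,:160]=cv2.resize(f['pixels'][170:250,320:400],(160,160));cv2.imwrite('pics/m5.png',m)
E
```

```text
t 10.7 rel x,y mm 0.1 -0.0 z 0.175 F x,y,z [-1.1, -0.9, 0.4] M x,y [-0.02, 0.01] w 0.698
[-6.91870659e-02 -5.64004283e-02 -1.67615626e-01  1.45895042e+00
  3.93811299e-05  1.19269532e+00]
```

View pics/m5.png

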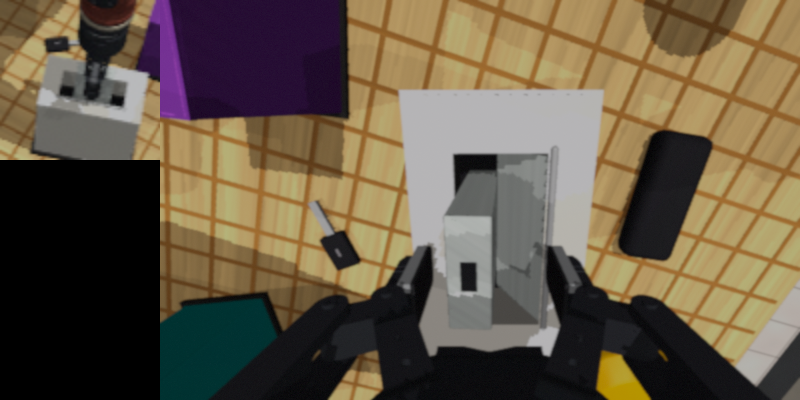

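>>> move_arm --series '[{"offset": [0, 0, -0.03], "turn": 0, "grip": 0.4}, {"offset": [0, -0.004, -0.03], "turn": 0, "grip": 0.4}, {"offset": [0, 0, -0.02], "turn": -10, "grip": -1}, {"offset": [0, 0, 0], "turn": -10, "grip": -1}, {"offset": [0, 0, 0], "turn": -10, "grip": -1}, {"offset": [0, 0, 0], "turn": -10, "grip": -1}, {"offset": [0, 0, 0], "turn": -10, "grip": -1}, {"offset": [0, 0, 0], "turn": -10, "grip": -1}, {"offset": [0, 0, 0], "turn": -10, "grip": -1}, {"offset": [0, 0, 0], "turn": -10, "grip": -1}, {"offset": [0, 0, 0], "turn": -10, "grip": -1}, {"offset": [0, 0, 0], "turn": 0, "grip": -1}]'

```text
t: 12.3
position: [0.5371, 0.0912, 0.2548]
orientation: [-0.153, 0.988, -0.0, 0.0]
force: [-0.9, -0.0, -0.2]
gripper_width: -0.001
```

```bash
python3 st.py;python3 - <<'E'
from h import *
f=grab('wrist','wrist5.png');np.save('pics/wrist5.npy',f,allow_pickle=True)
f=grab('scene','scene5.png')
m=np.zeros((400,800,3),np.uint8);m[:,160:]=cv2.imread('pics/wrist5.png')
m[:160,:160]=cv2.resize(f['pixels'][170:250,320:400],(160,160));cv2.imwrite('pics/m6.png',m)
E
```

```text
t 12.3 rel x,y mm -4.1 0.1 z 0.2548 F x,y,z [-0.8, 0.2, -0.2] M x,y [-0.08, 0.01] w -0.001
```

View pics/m6.png

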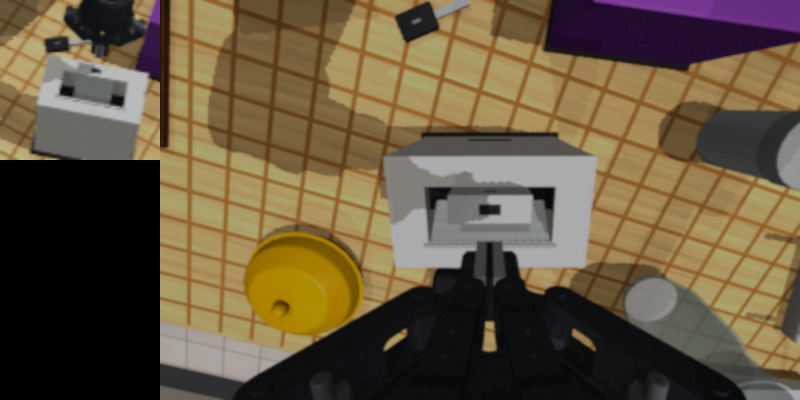

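```bash
python3 - <<'E'
from h import *
f=np.load('pics/wrist5.npy',allow_pickle=True).item();a=np.radians(17.7);ex=np.array([np.cos(a),np.sin(a)]);ey=np.array([-ex[1],ex[0]])
for p in((287,193),(373,193),(373,224),(287,224)):
    q=onplane(f,*p,.198)[:2]-[.5410,.0924];print(q@ex,q@ey)
E
```

```text
-0.02221268416738073 -0.030337471403438062
-0.022116152661261667 0.030221789323742317
0.0014325393697824877 0.031257018771723585
0.0013312892733879289 -0.03140279640211722
```

>>> move_arm --series '[{"offset": [0, 0, 0.02], "turn": 0, "grip": -1}, {"offset": [0, 0, 0.02], "turn": 0, "grip": -1}, {"offset": [0, 0, 0.005], "turn": 0, "grip": -1}, {"offset": [0, 0, 0], "turn": 0, "grip": -1}]'

```text
t: 12.9
position: [0.537, 0.0912, 0.21]
orientation: [-0.153, 0.988, -0.0, -0.0]
force: [-0.7, -0.1, 0.0]
gripper_width: -0.0
```

```bash
python3 st.py
```

```text
t 12.9 rel x,y mm -4.2 0.1 z 0.21 F x,y,z [-0.7, 0.2, 0.0] M x,y [0.02, -0.04] w -0.0
```

Top is consistent with −22…+1 mm (leaning −x). Now press down gently.

>>> move_arm --series '[{"offset": [0, 0, 0.004], "turn": 0, "grip": -1}, {"offset": [0, 0, 0.004], "turn": 0, "grip": -1}, {"offset": [0, 0, 0.003], "turn": 0, "grip": -1}, {"offset": [0, 0, 0], "turn": 0, "grip": -1}]'

```text
t: 13.4
position: [0.537, 0.0912, 0.1986]
orientation: [-0.154, 0.988, 0.0, -0.0]
force: [-0.6, -0.5, -0.2]
gripper_width: -0.001
```

```bash
python3 st.py
```

```text
t 13.4 rel x,y mm -4.2 0.1 z 0.1986 F x,y,z [-0.7, -0.3, -0.2] M x,y [0.01, -0.02] w -0.001
```

>>> move_arm --series '[{"offset": [0, 0, 0.002], "turn": 0, "grip": -1}, {"offset": [0, 0, 0.002], "turn": 0, "grip": -1}, {"offset": [0, 0, 0], "turn": 0, "grip": -1}]'

```text
t: 13.78
position: [0.5371, 0.0912, 0.1948]
orientation: [-0.154, 0.988, -0.0, 0.0]
force: [0.4, -0.1, 0.3]
gripper_width: 0.002
```

```bash
python3 st.py
```

```text
t 13.78 rel x,y mm -4.1 0.1 z 0.1948 F x,y,z [0.3, -0.2, 0.3] M x,y [-0.03, -0.02] w 0.002
```

>>> move_arm --series '[{"offset": [0, 0, 0.002], "turn": 0, "grip": -1}, {"offset": [0, 0, 0.002], "turn": 0, "grip": -1}, {"offset": [0, 0, 0], "turn": 0, "grip": -1}]'

```text
t: 14.15
position: [0.5371, 0.0912, 0.1907]
orientation: [-0.154, 0.988, -0.0, 0.0]
force: [-0.8, -0.2, 0.0]
gripper_width: -0.002
```

```bash
python3 st.py
```

```text
t 14.15 rel x,y mm -4.1 0.1 z 0.1907 F x,y,z [-0.8, 0.1, 0.0] M x,y [-0.02, -0.09] w -0.002
```

>>> move_arm --series '[{"offset": [0, 0, 0.002], "turn": 0, "grip": -1}, {"offset": [0, 0, 0.002], "turn": 0, "grip": -1}, {"offset": [0, 0, 0], "turn": 0, "grip": -1}]'

```text
t: 14.52
position: [0.537, 0.0912, 0.1866]
orientation: [-0.154, 0.988, 0.0, -0.0]
force: [1.1, -0.0, 0.9]
gripper_width: 0.002
```

```bash
python3 st.py
```

```text
t 14.53 rel x,y mm -4.2 0.1 z 0.1866 F x,y,z [1.0, -0.4, 0.9] M x,y [0.04, -0.02] w 0.002
```

>>> move_arm --series '[{"offset": [0, 0, 0.0015], "turn": 0, "grip": -1}, {"offset": [0, 0, 0.0015], "turn": 0, "grip": -1}, {"offset": [0, 0, 0], "turn": 0, "grip": -1}]'

```text
t: 14.9
position: [0.537, 0.0912, 0.1837]
orientation: [-0.154, 0.988, -0.0, -0.0]
force: [0.5, 0.3, 0.1]
gripper_width: 0.002
```

```bash
python3 st.py
```

```text
t 14.9 rel x,y mm -4.2 0.1 z 0.1837 F x,y,z [0.6, 0.1, 0.1] M x,y [-0.0, -0.03] w 0.002
```

>>> move_arm --series '[{"offset": [0, 0, 0.0015], "turn": 0, "grip": -1}, {"offset": [0, 0, 0.0015], "turn": 0, "grip": -1}, {"offset": [0, 0, 0], "turn": 0, "grip": -1}]'

```text
t: 15.28
position: [0.537, 0.0912, 0.1806]
orientation: [-0.154, 0.988, -0.0, -0.0]
force: [0.6, -0.7, 1.4]
gripper_width: 0.003
```

```bash
python3 st.py; python3 - <<'E'
from h import *
f=grab('wrist','wrist6.png');np.save('pics/wrist6.npy',f,allow_pickle=True)
f=grab('scene','scene6.png')
m=np.zeros((400,800,3),np.uint8);m[:,160:]=cv2.imread('pics/wrist6.png')
m[:160,:160]=cv2.resize(f['pixels'][170:250,320:400],(160,160));cv2.imwrite('pics/m7.png',m)
E
```

```text
t 15.28 rel x,y mm -4.2 0.1 z 0.1806 F x,y,z [0.4, -0.8, 1.4] M x,y [-0.01, -0.1] w 0.003
```

View pics/m7.png

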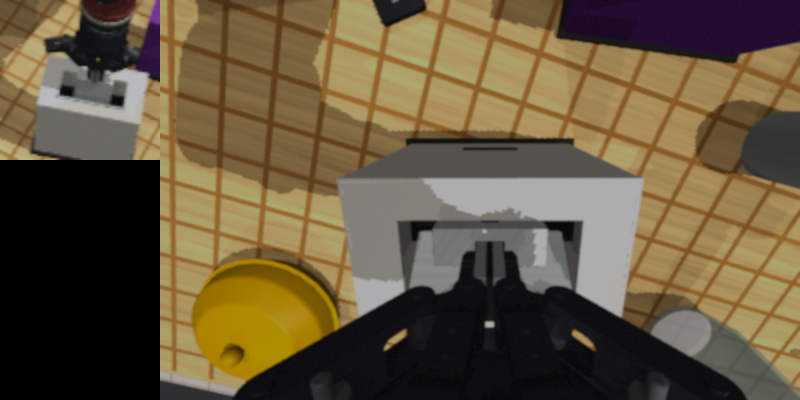

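>>> move_arm --series '[{"offset": [0, 0, 0.0015], "turn": 0, "grip": -1}, {"offset": [0, 0, 0.0015], "turn": 0, "grip": -1}, {"offset": [0, 0, 0], "turn": 0, "grip": -1}]'

```text
t: 15.75
position: [0.537, 0.0912, 0.1777]
orientation: [-0.154, 0.988, -0.0, -0.0]
force: [-1.3, 0.3, 0.7]
gripper_width: -0.005
```

```bash
python3 st.py
```

```text
t 15.75 rel x,y mm -4.1 0.1 z 0.1777 F x,y,z [-1.2, 0.7, 0.7] M x,y [0.01, -0.01] w -0.005
```

>>> move_arm --series '[{"offset": [0, 0, 0.0015], "turn": 0, "grip": -1}, {"offset": [0, 0, 0.0015], "turn": 0, "grip": -1}, {"offset": [0, 0, 0], "turn": 0, "grip": -1}]'

```text
t: 16.12
position: [0.5371, 0.0912, 0.1747]
orientation: [-0.154, 0.988, -0.0, 0.0]
force: [-0.3, -0.3, 0.4]
gripper_width: 0.002
```

```bash
python3 st.py
```

```text
t 16.12 rel x,y mm -4.1 0.1 z 0.1747 F x,y,z [-0.4, -0.2, 0.4] M x,y [-0.05, -0.01] w 0.002
```

>>> move_arm --series '[{"offset": [0, 0, 0.0015], "turn": 0, "grip": -1}, {"offset": [0, 0, 0.0015], "turn": 0, "grip": -1}, {"offset": [0, 0, 0], "turn": 0, "grip": -1}]'

```text
t: 16.5
position: [0.537, 0.0912, 0.1717]
orientation: [-0.154, 0.988, 0.0, -0.0]
force: [-0.1, 0.1, -0.4]
gripper_width: 0.001
```

```bash
python3 st.py
```

```text
t 16.5 rel x,y mm -4.1 0.1 z 0.1717 F x,y,z [-0.1, 0.1, -0.4] M x,y [-0.02, -0.02] w 0.001
```

>>> move_arm --series '[{"offset": [0, 0, 0.002], "turn": 0, "grip": -1}, {"offset": [0, 0, 0.002], "turn": 0, "grip": -1}, {"offset": [0, 0, 0], "turn": 0, "grip": -1}]'

```text
t: 16.88
position: [0.537, 0.0912, 0.1676]
orientation: [-0.154, 0.988, -0.0, -0.0]
force: [-0.0, 0.7, 0.6]
gripper_width: -0.004
```

```bash
python3 st.py
```

```text
t 16.88 rel x,y mm -4.2 0.1 z 0.1676 F x,y,z [0.2, 0.7, 0.6] M x,y [-0.07, -0.06] w -0.004
```

>>> move_arm --series '[{"offset": [0, 0, 0.002], "turn": 0, "grip": -1}, {"offset": [0, 0, 0.002], "turn": 0, "grip": -1}, {"offset": [0, 0, 0], "turn": 0, "grip": -1}]'

```text
t: 17.25
position: [0.5369, 0.0912, 0.1635]
orientation: [-0.154, 0.988, -0.0, -0.0]
force: [-0.1, -0.1, -0.1]
gripper_width: -0.001
```

```bash
python3 st.py; python3 - <<'E'
from h import *
f=grab('wrist','wrist7.png')
cv2.imwrite('pics/m8.png',cv2.resize(f['pixels'][130:300,170:490],None,fx=2,fy=2))
E
```

```text
t 17.25 rel x,y mm -4.3 0.1 z 0.1635 F x,y,z [-0.1, -0.1, -0.1] M x,y [0.0, 0.02] w -0.001
```

View pics/m8.png

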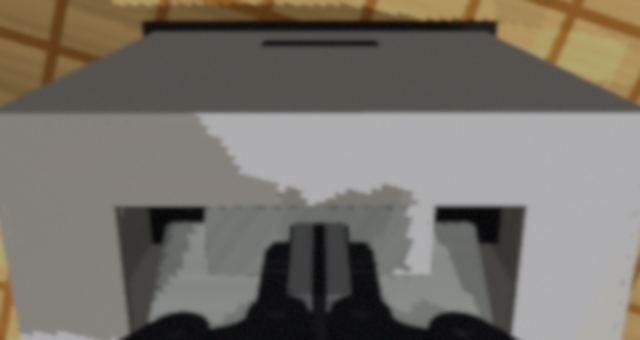

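>>> move_arm --series '[{"offset": [0, 0, 0.002], "turn": 0, "grip": -1}, {"offset": [0, 0, 0.002], "turn": 0, "grip": -1}, {"offset": [0, 0, 0.002], "turn": 0, "grip": -1}, {"offset": [0, 0, 0], "turn": 0, "grip": -1}]'

```text
t: 17.8
position: [0.5369, 0.0912, 0.1575]
orientation: [-0.154, 0.988, -0.0, -0.0]
force: [0.5, -0.3, 0.1]
gripper_width: -0.002
```

```bash
python3 st.py
```

```text
t 17.8 rel x,y mm -4.3 0.1 z 0.1575 F x,y,z [0.4, -0.5, 0.1] M x,y [-0.03, -0.03] w -0.002
```

>>> move_arm --series '[{"offset": [0, 0, 0.002], "turn": 0, "grip": -1}, {"offset": [0, 0, 0.002], "turn": 0, "grip": -1}, {"offset": [0, 0, 0], "turn": 0, "grip": -1}]'

```text
t: 18.18
position: [0.537, 0.0912, 0.1536]
orientation: [-0.154, 0.988, 0.0, -0.0]
force: [-0.8, -0.0, 0.5]
gripper_width: -0.002
```

```bash
python3 st.py
```

```text
t 18.18 rel x,y mm -4.2 0.1 z 0.1536 F x,y,z [-0.8, 0.2, 0.5] M x,y [-0.01, 0.01] w -0.002
```

>>> move_arm --series '[{"offset": [0, 0, 0.002], "turn": 0, "grip": -1}, {"offset": [0, 0, 0.002], "turn": 0, "grip": -1}, {"offset": [0, 0, 0], "turn": 0, "grip": -1}]'

```text
t: 18.55
position: [0.537, 0.0912, 0.1496]
orientation: [-0.154, 0.988, -0.0, -0.0]
force: [0.0, -0.6, -0.1]
gripper_width: 0.002
```

```bash
python3 st.py
```

```text
t 18.55 rel x,y mm -4.2 0.1 z 0.1496 F x,y,z [-0.1, -0.6, -0.1] M x,y [0.05, -0.08] w 0.002
```

>>> move_arm --series '[{"offset": [0, 0, 0.002], "turn": 0, "grip": -1}, {"offset": [0, 0, 0.002], "turn": 0, "grip": -1}, {"offset": [0, 0, 0.002], "turn": 0, "grip": -1}, {"offset": [0, 0, 0], "turn": 0, "grip": -1}]'

```text
t: 19.05
position: [0.5372, 0.0912, 0.1438]
orientation: [-0.154, 0.988, -0.0, 0.0]
force: [0.7, 0.4, 0.4]
gripper_width: 0.001
```

```bash
python3 st.py
```

```text
t 19.05 rel x,y mm -4.0 0.0 z 0.1438 F x,y,z [0.8, 0.2, 0.4] M x,y [0.07, -0.12] w 0.001
```

>>> move_arm --series '[{"offset": [0, 0, 0.002], "turn": 0, "grip": -1}, {"offset": [0, 0, 0.002], "turn": 0, "grip": -1}, {"offset": [0, 0, 0], "turn": 0, "grip": -1}]'

```text
t: 19.42
position: [0.5373, 0.0913, 0.1399]
orientation: [-0.154, 0.988, -0.0, 0.0]
force: [2.0, 0.7, 3.3]
gripper_width: 0.005
```

```bash
python3 st.py
```

```text
t 19.43 rel x,y mm -3.9 0.0 z 0.1399 F x,y,z [2.1, 0.1, 3.3] M x,y [0.11, -0.6] w 0.005
```

>>> move_arm --series '[{"offset": [0, 0, 0.002], "turn": 0, "grip": -1}, {"offset": [0, 0, 0.002], "turn": 0, "grip": -1}, {"offset": [0, 0, 0], "turn": 0, "grip": -1}]'

```text
t: 19.8
position: [0.5372, 0.0912, 0.1358]
orientation: [-0.154, 0.988, -0.0, 0.0]
force: [2.9, 0.8, 4.2]
gripper_width: -0.001
```

```bash
python3 st.py
```

```text
t 19.8 rel x,y mm -4.0 -0.0 z 0.1358 F x,y,z [3.0, -0.1, 4.2] M x,y [0.13, -0.66] w -0.001
```

>>> move_arm --series '[{"offset": [0, 0, 0.0015], "turn": 0, "grip": -1}, {"offset": [0, 0, 0.0015], "turn": 0, "grip": -1}, {"offset": [0, 0, 0], "turn": 0, "grip": -1}]'

```text
t: 20.18
position: [0.5364, 0.0911, 0.1321]
orientation: [-0.154, 0.988, -0.0, -0.001]
force: [1.5, 0.9, 1.8]
gripper_width: -0.005
```

```bash
python3 st.py
```

```text
t 20.18 rel x,y mm -4.8 0.1 z 0.1321 F x,y,z [1.7, 0.4, 1.8] M x,y [-0.07, -0.16] w -0.005
```

>>> move_arm --series '[{"offset": [0, 0, 0.0015], "turn": 0, "grip": -1}, {"offset": [0, 0, 0.0015], "turn": 0, "grip": -1}, {"offset": [0, 0, 0], "turn": 0, "grip": -1}]'

```text
t: 20.55
position: [0.5367, 0.0912, 0.1294]
orientation: [-0.154, 0.988, 0.0, -0.0]
force: [-0.6, 0.4, 0.0]
gripper_width: -0.005
```

```bash
python3 st.py
```

```text
t 20.55 rel x,y mm -4.5 0.2 z 0.1294 F x,y,z [-0.5, 0.6, 0.0] M x,y [-0.02, -0.01] w -0.005
```

>>> move_arm --series '[{"offset": [0, 0, 0.0015], "turn": 0, "grip": -1}, {"offset": [0, 0, 0.0015], "turn": 0, "grip": -1}, {"offset": [0, 0, 0], "turn": 0, "grip": -1}]'

```text
t: 20.92
position: [0.5371, 0.0912, 0.1267]
orientation: [-0.154, 0.988, -0.0, 0.0]
force: [0.0, 0.5, 0.4]
gripper_width: -0.003
```

```bash
python3 st.py
```

```text
t 20.93 rel x,y mm -4.1 0.1 z 0.1267 F x,y,z [0.2, 0.4, 0.4] M x,y [0.04, -0.09] w -0.003
```

>>> move_arm --series '[{"offset": [0, 0, 0.0015], "turn": 0, "grip": -1}, {"offset": [0, 0, 0.0015], "turn": 0, "grip": -1}, {"offset": [0, 0, 0.0015], "turn": 0, "grip": -1}, {"offset": [0, 0, 0], "turn": 0, "grip": -1}]'

```text
t: 21.42
position: [0.5366, 0.0911, 0.122]
orientation: [-0.154, 0.988, -0.0, -0.0]
force: [-2.7, -0.5, 1.6]
gripper_width: -0.002
```

```bash
python3 st.py
```

```text
t 21.43 rel x,y mm -4.6 0.1 z 0.122 F x,y,z [-2.8, 0.4, 1.6] M x,y [-0.08, 0.53] w -0.002
```

>>> move_arm --series '[{"offset": [0, 0, 0.001], "turn": 0, "grip": -1}, {"offset": [0, 0, 0.001], "turn": 0, "grip": -1}, {"offset": [0, 0, 0.001], "turn": 0, "grip": -1}, {"offset": [0, 0, 0], "turn": 0, "grip": -1}]'

```text
t: 21.92
position: [0.5369, 0.0912, 0.119]
orientation: [-0.154, 0.988, -0.0, -0.0]
force: [-3.3, -1.0, 1.1]
gripper_width: -0.001
```

```bash
python3 st.py
```

```text
t 21.93 rel x,y mm -4.3 0.1 z 0.119 F x,y,z [-3.4, 0.1, 1.1] M x,y [-0.06, 0.65] w -0.001
```

>>> move_arm --series '[{"offset": [0, 0, 0.001], "turn": 0, "grip": -1}, {"offset": [0, 0, 0.001], "turn": 0, "grip": -1}, {"offset": [0, 0, 0], "turn": 0, "grip": -1}]'

```text
t: 22.3
position: [0.537, 0.0912, 0.1172]
orientation: [-0.154, 0.988, -0.0, -0.0]
force: [-3.6, -1.5, 0.4]
gripper_width: 0.001
```

```bash
python3 st.py
```

```text
t 22.3 rel x,y mm -4.2 0.1 z 0.1172 F x,y,z [-3.9, -0.3, 0.4] M x,y [0.02, 0.68] w 0.001
```

Flap now leans on the fingers (−x force). Feel for the bottom in 1 mm steps.

>>> move_arm --series '[{"offset": [0, 0, 0.001], "turn": 0, "grip": -1}, {"offset": [0, 0, 0.001], "turn": 0, "grip": -1}, {"offset": [0, 0, 0], "turn": 0, "grip": -1}]'

```text
t: 22.68
position: [0.537, 0.0912, 0.1152]
orientation: [-0.154, 0.988, -0.0, -0.0]
force: [-3.7, -1.2, 0.1]
gripper_width: -0.001
```

```bash
python3 st.py
```

```text
t 22.68 rel x,y mm -4.2 0.1 z 0.1152 F x,y,z [-3.9, 0.0, 0.1] M x,y [-0.08, 0.53] w -0.001
```

>>> move_arm --series '[{"offset": [0, 0, 0.001], "turn": 0, "grip": -1}, {"offset": [0, 0, 0], "turn": 0, "grip": -1}]'

```text
t: 22.92
position: [0.5373, 0.0912, 0.1151]
orientation: [-0.154, 0.988, -0.0, 0.0]
force: [-6.3, -0.4, 7.0]
gripper_width: -0.003
```

```bash
python3 st.py
```

```text
t 22.93 rel x,y mm -3.9 0.0 z 0.1151 F x,y,z [-6.1, 1.5, 7.0] M x,y [0.17, 1.0] w -0.003
```

>>> move_arm --series '[{"offset": [0, 0, 0.0005], "turn": 0, "grip": -1}, {"offset": [0, 0, 0], "turn": 0, "grip": -1}]'

```text
t: 23.18
position: [0.5374, 0.0912, 0.1151]
orientation: [-0.154, 0.988, -0.0, 0.001]
force: [-6.4, -0.5, 10.4]
gripper_width: -0.0
```

```bash
python3 st.py
```

```text
t 23.18 rel x,y mm -3.8 0.0 z 0.1151 F x,y,z [-6.2, 1.5, 10.4] M x,y [0.3, 1.32] w -0.0
```

>>> move_arm --series '[{"offset": [0, 0, -0.005], "turn": 0, "grip": -1}, {"offset": [0, 0, -0.015], "turn": 0, "grip": -1}, {"offset": [0, 0, -0.02], "turn": 0, "grip": -1}, {"offset": [0, 0, -0.02], "turn": 0, "grip": -1}, {"offset": [0, 0, -0.03], "turn": 0, "grip": -1}, {"offset": [0, 0, -0.05], "turn": 0, "grip": -1}, {"offset": [0, 0, -0.04], "turn": 0, "grip": -1}, {"offset": [0, 0, 0], "turn": 0, "grip": -1}, {"offset": [0, 0, 0], "turn": 0, "grip": -1}]'

```text
t: 24.3
position: [0.5374, 0.0913, 0.2942]
orientation: [-0.154, 0.988, -0.0, 0.001]
force: [0.2, -1.4, 0.2]
gripper_width: 0.001
```

```bash
python3 st.py; python3 - <<'E'
from h import *
f=grab('wrist','wrist9.png');g=grab('scene','scene9.png')
m=np.zeros((400,800,3),np.uint8);m[:,160:]=f['pixels']
m[:160,:160]=cv2.resize(g['pixels'][170:250,320:400],(160,160));cv2.imwrite('pics/m9.png',m)
E
```

```text
t 24.3 rel x,y mm -3.7 0.0 z 0.2942 F x,y,z [-0.2, -1.4, 0.2] M x,y [0.02, 0.05] w 0.001
```

View pics/m9.png

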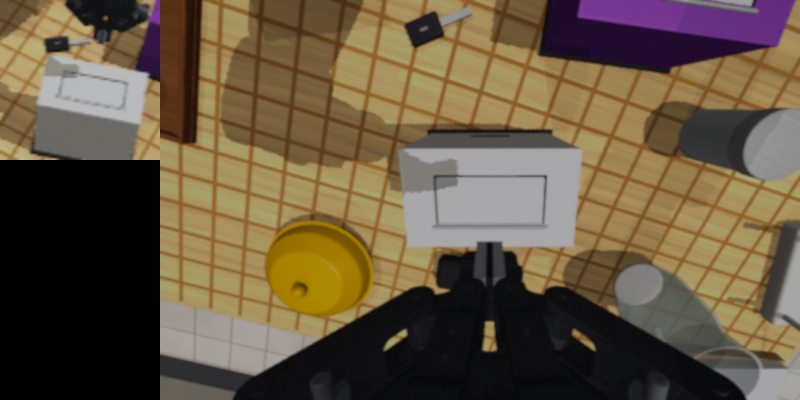

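The picture shows the flap shut and level (px 435–547 × 176–227), the arm clear of the dock, and the neighbouring objects in place. Handing in.

```bash
python3 -c "
from plant import arm
print(arm.close_job())"
```

```text
the job is handed in; nothing more can be done
None
```

The power bank is in the dock with the flap shut above it, and I handed the job in at about 24 s of the 58 s allowed; no verdict was reported.

- **Insertion:** I gripped the bank near its top and pushed the flap open with its lower end. It went past the rim into the cradle on the first straight descent, so no sideways search was needed. That puts the cradle within about 2 mm of the middle.
- **Pressing home:** I let go with the bank about 30 mm into the pocket, and it leaned toward −x. I turned the closed fingers in line with the dock's y and pressed it down. It met a firm stop with the fingertips at z = 0.115 m, which matches an underside of about 5 mm.
- **Forces:** The largest push I read was about 10 N vertically (about 12 N in all), well under the 45 N limit. I read the sensor only at the end of each move, so short peaks in between were not seen.
- **Last checks:** After I took the hand out, the picture showed the flap level and shut. The force was near zero, the arm was clear, and the objects in view stood where they were. The cups, the glasses case and most of the wooden tray were not in that last picture, though the arm never went near them after the grasp.
- **Not confirmed:** I could not see how upright the bank stands under the flap. I judge it from the height of the stop and the pocket's small play.

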